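# Point the solvent selector at the capped port and press the pump button

### The arm

A 6-joint arm with a two-finger parallel gripper is mounted at the origin on the work surface. World frame = base frame: x ahead of the robot, y to its left, z up, the work surface at z = 0. Lengths are in m, angles in rad, forces in N, time in s.
With the tool pointing down it reaches from about 0.35 to 0.975 m from the base axis. Payload 17.4 kg.
Tool frame: the origin (TCP) lies midway between the tips of the shut fingers; the grasp point (between the pads) lies 19 mm behind it; z points along the fingers, y is the line along which they close (so a half turn about z gives the same grasp; the last joint's range is limited). The gripper opens to 85 mm and grips with 20 to 120 N. Pads are 22 mm wide; open, the fingers measure 114 mm over their backs; the gripper's body (76 mm by 85 mm) begins 54 mm behind the grasp point. The pads swing forward as they close: fully open they stand 13 mm farther back than shut.
Start: joints at [-0.038, 0.116, 1.442, -0, 1.584, -0.038], TCP at [0.675, -0, 0.231] pointing down, gripper open.
Joint ranges: [-2.83, 2.83], [-0.83, 2.19], [0.07, 2.5], [-1.14, 4.28], [0.01, 3], [-2.97, 2.97]. Speed limits (rad/s): [1.89, 1.89, 2.22, 3.14, 3.14, 3.14].

### API

Orientations are given as a unit quaternion [x, y, z, w].
In Python, from plant import * gives the robot as it stands. The module is installed in compiled form; this text tells all that it offers.
- The arm moves only by the tool step_arm, never from a script. Its argument "series" is a list of rows, each a list of 7 numbers: the turn, a rotation vector about the tool's x, y, z in degrees, then the shift along the tool's x, y, z in m, then the opening, from 0 (shut) to 1 (fully open). A call has 1 to 5 rows; each row shifts and turns the commanded pose from where the row before left it, along the tool's axes as they then stand; what a row does not reach is not made up. A row lasts 1/10 s, in which the tool goes at most 50 mm and 8.59 degrees, less where a joint would pass 70% of its speed; a pose out of reach is approached as far as the arm can. A call with a gripper value outside its range is refused whole. The fingers move at their own pace and stop on an object; "force" is the grip in N (left out, the last holds). Time passes only in rows, so rows that do not move let the fingers close. It gives the time, the measured TCP pose, the force, the opening and the grip force at its end, in the units of the state.
- observe(): the state, without advancing time (a new reading comes with each control period).
- get_image(name): name is "scene" or "side" or "wrist"; returns a dict with "color" (400x640x3 uint8, blue, green, red), "range_z" (400x640 float32, m along the optical axis (not along the pixel's ray), 0 where there is no reading), "mtx" (3x3 intrinsics, pixels), "rvec" (rotation vector, rad) and "tvec" (3), from world to camera coordinates, as OpenCV has them; the wrist camera has in their place "hand_eye" (4x4, takes a point from camera to tool coordinates, whose origin is the TCP and whose axes are the flange's). Camera axes: x right, y down, z forward; pixel columns grow to the right and rows downward; lengths in m; the calibration is good to about 2 mm. A picture is of the moment at which its call begins: read the wrist's pose just before it.
- job_done(): hands the job in; it is judged then, once.
The state is a dict: "clock": time; "q": joint angles; "joint_velocities": joint speeds; "joint_efforts": joint torques, N m; "ee_pos": TCP position; "eef_rot": TCP orientation; "ft_force": force on the tool from outside, world axes, zero at the start; "ft_torque": the same for the moment, N m; "finger_gap": finger opening in m; "gripper_force": force on a finger pad.
Only numpy, scipy, OpenCV 4.12 (cv2) and the standard library are available. Lean on these libraries where they do the work, as an engineer would, in place of code of your own. Each camera call takes 0.05 s, during which the arm holds its last target. There are 200 camera calls.

### The job

On the lab bench, push the arm of the round solvent selector with a fingertip until its pointed end lies over the middle of the one port closed with a wide cap, and leave it there; do not pull the arm up off its seat. Only then press the button on the grey control box fully down with a fingertip and let it come back up. Nothing is to be picked up: leave the control box, the bottle, the jar and the vial where they stand.

Things in the scene. Friction and masses are not known exactly. Their poses are not given: they have to be found in the camera images.
- pointer_axis (a point): The selector is a white round plate, 216 mm across and 20 mm thick, fixed flat on the bench, with a central steel post and a black round hub (42 mm across) on top that carries the arm. This point lies on the vertical turning axis, at the arm's mid-height, 79 mm above the bench. The hub's top is 92 mm above the bench.
- pointer_tip (a point): Point on the centre line of the selector arm at mid-height, 85 mm from the turning axis and 79 mm above the bench. The arm is a dark steel bar 14 mm wide and 18 mm tall (66 to 84 mm above the bench) ending in a point 94 mm from the axis; both flanks are free to push beyond 21 mm from the axis. A fingertip 54 mm above the bench pushes it and clears all ports (tops at 38 mm).
- selector_arm (a joint): Angle of the arm in rad; grows anticlockwise seen from above. Stops at -2.4 and +2.4; in the middle (0) the arm points roughly towards the robot, to the side of the plate that has no ports. It needs about 1.5 to 2 N at 70 mm from the axis, and stays where it is left (friction, no spring, no notches).
- hub (a joint): How far the hub with its arm has been pulled up off its seat, in m: 0 seated, up to 0.03. A spring and its weight hold it down with about 6 N.
- wide_port: The port closed with a wide round black cap: 36 mm across, its top 38 mm above the bench. Origin on the cap's axis, at its underside, 20 mm above the bench. The four ports stand on the plate 85 mm from the turning axis, at joint angles -2.0, -1.05, 1.05 and 2.0 rad; which of them has the wide cap varies. Fixed.
- slim_port_a: One of the three other ports: a slim black fitting, 18 mm across, its top 38 mm above the bench, origin at its underside, 20 mm above the bench. Fixed.
- slim_port_b: Slim port like slim_port_a.
- slim_port_c: Slim port like slim_port_a.
- control_box: Loose grey control box, 80 by 90 mm and 45 mm tall, 0.6 kg, with one black round push button on top in a steel housing. Origin: centre of the underside.
- start_button_top (a point): Centre of the button's top face, 67 mm above the bench when up. The button is 32 mm across.
- start_button (a joint): Button travel in m: 0 up, 0.006 fully down; a spring pushes back, about 4 N when fully down.
- solvent_bottle: Glass bottle with blue cap, 68 mm across, 150 mm tall, loose, upright. Origin: centre of the underside.
- jar: Amber jar with a white lid and a paper label, 60 mm across, 75 mm tall, loose, upright. Origin: centre of the underside.
- vial: Small glass vial, 26 mm across, 45 mm tall, loose, upright. Origin: centre of the underside.
Mind the look-alikes: they are no part of the job. Of the things that look like the part that bears pointer_axis, the smallest one is meant.

How it is judged:
On the way, in this order (a step that is already met when the one before it is completed fails the run):
1. the arm rests with its pointed end over the wide cap (horizontal distance between pointer_tip and wide_port below 0.01 m and velocity of joint selector_arm between -0.05 and 0.05 rad/s), for 0.3 s.
2. the button is pressed fully down (value of joint start_button above 0.0048 m), for 0.05 s.
At the end, for the whole second after the job is handed in: The pointer_tip point is within 10 mm, seen from above, of the wide cap's centre and the arm is at rest and seated (within 3 mm); the button has been pressed (at least 4.8 mm) after that and is up again; control box, bottle, jar and vial stand upright within 20 mm of where they were (all of step 1 and value of joint start_button below 0.0015 m and value of joint hub below 0.003 m and distance of each of solvent_bottle, jar, vial, control_box from where it was at the start of the episode below 0.02 m and angle between each of solvent_bottle, jar, vial, control_box's own z axis and vertical below 0.1 rad); the robot touches nothing.
It fails at once if the button is pressed (more than 3 mm) while the arm is not over the wide cap (value of joint start_button above 0.003 m and horizontal distance between pointer_tip and wide_port above 0.012 m).
It fails at once if the arm is pulled up more than 5 mm off its seat (value of joint hub above 0.005 m).
It fails at once if the control box is lifted or shoved more than 30 mm (height (world z) of control_box above 0.012 m or distance of control_box from where it was at the start of the episode above 0.03 m).
It fails at once if the bottle, jar or vial is lifted, knocked over or moved more than 30 mm (distance of any of solvent_bottle, jar, vial from where it was at the start of the episode above 0.03 m or height (world z) of any of solvent_bottle, jar, vial above 0.012 m).
It also fails if it takes over 54 s, if anything falls off the work surface, if the arm or the gripper's body presses on something with over 40 N, if the wrist force passes 120 N, or if a joint passes its speed limit or range.

## Working session

There is one attempt and no reset: what is moved stays moved. The work goes in short steps, Python scripts to look and compute and a tool call to move; the robot and the scene stay as the last step left them, time stands still between calls to the robot, and variables do not carry over. Pictures are saved under pics/ and viewed, at most 10 in all, crops included, and the job is handed in when it is done.

Besides the shell and the picture viewer there is one more tool, called after "Call:" by a JSON object that holds its "api" and its "payload". step_arm: Moves the arm, as the interface text tells. Its arguments: {"type":"object","properties":{"series":{"type":"array","items":{"type":"array","items":{"type":"number"}}},"force":{"type":"number"}},"required":["series"]}

```bash
mkdir -p pics; cat > h.py <<'E'
from plant import *
import numpy as np, cv2
from scipy.spatial.transform import Rotation as R
def grab(n):
    s=observe(); g=get_image(n)
    if 'rvec' in g:
        Rm=cv2.Rodrigues(np.array(g['rvec'],float))[0]; t=np.array(g['tvec'],float).ravel()
        g['Rc']=Rm.T; g['o']=-Rm.T@t
    else:
        T=np.eye(4);T[:3,:3]=R.from_quat(s['eef_rot']).as_matrix();T[:3,3]=s['ee_pos']
        T=T@np.array(g['hand_eye']); g['Rc']=T[:3,:3]; g['o']=T[:3,3]
    return g
def ray(g,u,v,z):
    d=g['Rc']@(np.linalg.inv(g['mtx'])@[u,v,1]); return g['o']+d*(z-g['o'][2])/d[2]
def pt(g,u,v):
    d=np.linalg.inv(g['mtx'])@[u,v,1]; return g['o']+g['Rc']@d*g['range_z'][int(v),int(u)]
def proj(g,p):
    q=np.array(g['mtx'])@(g['Rc'].T@(np.array(p)-g['o'])); return q[:2]/q[2]
E
python3 - <<'E'
from h import *
import pickle
for n in('scene','side','wrist'):
    g=grab(n); cv2.imwrite(f'pics/{n}0.png',g['color']); pickle.dump(g,open(n+'0.pkl','wb')); print(n,g['o'],g['Rc'][:,2])
s=observe(); print(s['clock'],s['ee_pos'],s['eef_rot'],R.from_quat(s['eef_rot']).as_matrix().round(3),s['ft_force'])
E
```

```text
scene [0.93130479 0.4150873  0.92250112] [-0.30274277 -0.49649612 -0.81353452]
side [0.39185133 0.66156752 0.50661005] [ 0.25031925 -0.84916369 -0.46503902]
wrist [0.67478552 0.06635752 0.37331079] [-1.97631740e-04 -2.60117883e-01 -9.65576847e-01]
0.15 [6.74865506e-01 9.69501249e-06 2.30740947e-01] [ 7.07095236e-01  7.07118185e-01 -2.94359615e-04 -3.36094634e-04] [[-0.     1.    -0.001]
 [ 1.     0.     0.   ]
 [ 0.    -0.001 -1.   ]] [-0.79211119  0.07804407 -0.81263572]
```

View pics/scene0.png

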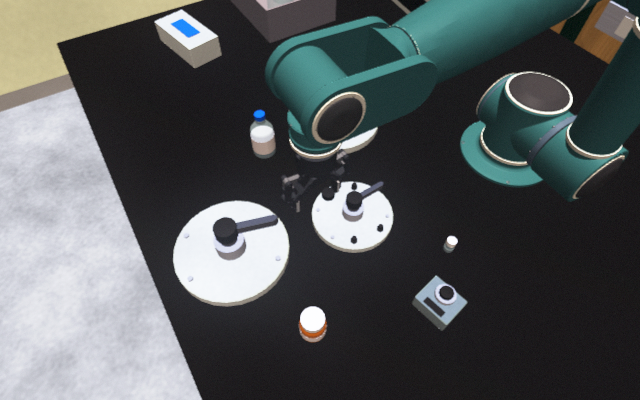

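View pics/side0.png

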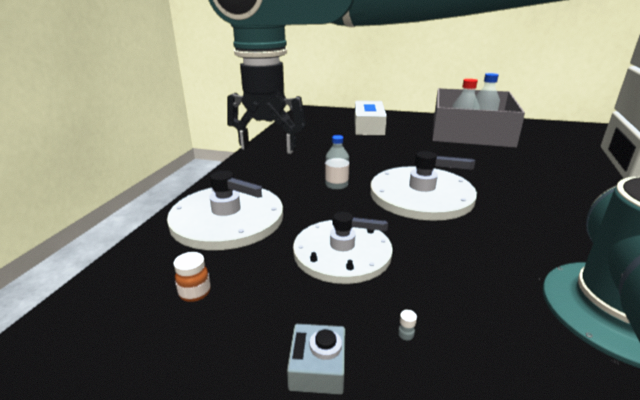

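View pics/wrist0.png

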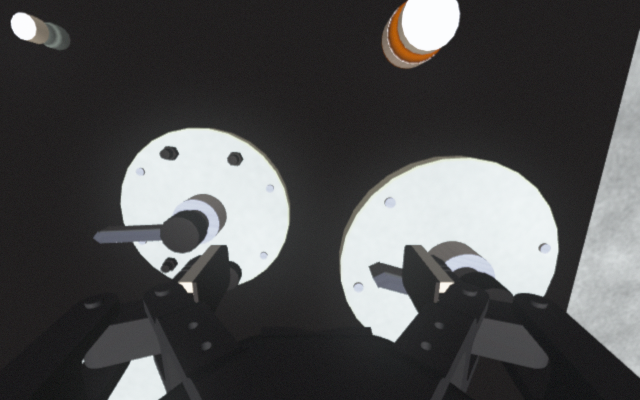

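Three selectors are in view. In the scene picture they are at (230,250), large and without ports; (353,215), small with four ports; and (355,135), large and partly hidden. The one at (353,215) is the smallest and has the ports, so it is the one meant. The wide cap looks to be at scene (328,193), which is wrist (230,275), half hidden by a finger. I'll measure it and confirm with an enlarged crop.

```bash
python3 - <<'E'
from h import *
import pickle
S,W,D=[pickle.load(open(n+'0.pkl','rb')) for n in('scene','wrist','side')]
for nm,g,(u,v) in(('scene',S,(330,225)),('side',D,(320,262)),('wrist',W,(150,200))):
    m=cv2.inRange(g['color'],(150,150,150),(255,255,255))
    n,l=cv2.connectedComponents(m); c=max(cv2.findContours((l==l[v,u]).astype('uint8'),0,1)[0],key=cv2.contourArea)
    h=cv2.convexHull(c)[:,0]
    print(nm,len(h)); P=np.array([ray(g,x,y,.02)[:2] for x,y in h])
    # circle fit
    A=np.c_[2*P,np.ones(len(P))]; s=np.linalg.lstsq(A,(P**2).sum(1),rcond=None)[0]; print(s[:2],np.sqrt(s[2]+s[:2]@s[:2]))
print('hub',ray(S,354,199,.092),ray(W,182,235,.092),ray(D,343,220,.092))
print('tip',ray(W,95,237,.084),ray(S,381,184,.084))
print('ports S',[ray(S,*p,.038)[:2].round(3) for p in((328,193),(354,187),(380,228),(354,240))])
print('ports W',[ray(W,*p,.038)[:2].round(3) for p in((232,275),(170,153),(235,158),(168,265))])
print('btn',ray(S,446,292.5,.067),ray(D,325,340,.067))
print('vial',ray(S,452,241,.045),'jar',ray(S,313,317,.075),'bottle',ray(S,260,115,.15))
cr=cv2.resize(S['color'][165:260,290:410],None,fx=5,fy=5,interpolation=2); cv2.imwrite('pics/crop1.png',cr)
E
```

```text
scene 33
[ 0.53602353 -0.04498502] 0.10773877356824692
side 34
[ 0.52849637 -0.03345369] 0.11182575373405633
wrist 44
[ 0.53308325 -0.04572695] 0.10707721250183544
hub [ 0.53844891 -0.0413784   0.092     ] [ 0.5355206  -0.04608549  0.092     ] [ 0.52729439 -0.02763151  0.092     ]
tip [ 0.43784568 -0.05170717  0.084     ] [ 0.44756845 -0.04869873  0.084     ]
ports S [array([ 0.561, -0.124]), array([ 0.49 , -0.104]), array([0.508, 0.038]), array([0.584, 0.032])]
ports W [array([ 0.567, -0.123]), array([0.507, 0.033]), array([0.581, 0.028]), array([ 0.486, -0.109])]
btn [0.49758042 0.26137891 0.067     ] [0.48993787 0.26896412 0.067     ]
vial [0.38250899 0.16374624 0.045     ] jar [0.77932787 0.15738544 0.075     ] bottle [ 0.62452597 -0.37630561  0.15      ]
```

View pics/crop1.png

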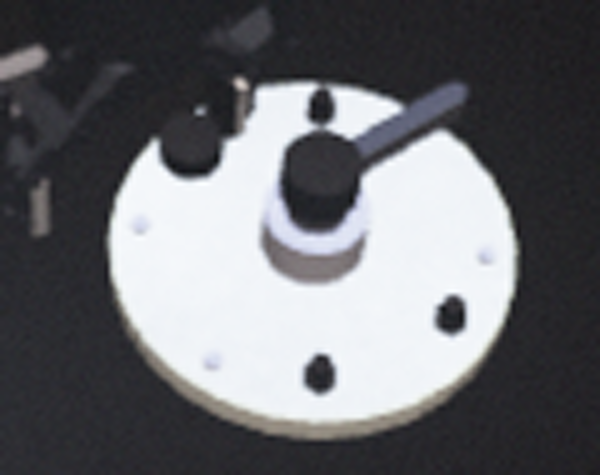

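The crop confirms it: the wide black cap is at crop (191,143), scene (328,193), and the other three ports are slim. The turning axis is at about (0.5345, -0.0455), the arm is at about 183° and the cap at about 287°. I'll push anticlockwise by about 104°, starting from the +y flank.

Call:
{"api": "step_arm", "payload": {"series": [[0,0,-0.6,-0.001,-0.0426,0,0],[0,0,-0.6,-0.001,-0.0426,0,0],[0,0,-0.6,-0.001,-0.0426,0,0],[0,0,-0.6,-0.001,-0.0426,0,0],[0,0,-0.6,0,-0.0426,0,0]], "force": 40}}

```text
clock: 0.65
ee_pos: [0.4604, -0.0085, 0.2308]
eef_rot: [0.688, 0.726, -0.0, -0.0]
ft_force: [-0.6, -0.3, 0.8]
finger_gap: 0.0125
gripper_force: 0.0
```

Call:
{"api": "step_arm", "payload": {"series": [[0,0,0,0,0,0,0],[0,0,0,0,0,0.045,0],[0,0,0,0,0,0.045,0],[0,0,0,0,0,0.045,0],[0,0,0,0,0,0,0]]}}

```text
clock: 1.15
ee_pos: [0.4596, -0.0083, 0.0909]
eef_rot: [0.688, 0.725, -0.003, -0.003]
ft_force: [0.1, 0.7, 0.7]
finger_gap: 0.0001
gripper_force: 0.0
```

```bash
python3 - <<'E'
from h import *
import pickle
g=grab('scene'); pickle.dump(g,open('scene1.pkl','wb'))
w=grab('wrist'); s=observe(); print(s['clock'],s['ee_pos'],R.from_quat(s['eef_rot']).as_euler('zyx',degrees=True),s['finger_gap'],s['ft_force'])
d=grab('side')
a=cv2.resize(w['color'],(480,300)); b=cv2.resize(d['color'][120:320,200:520],(480,300))
cv2.imwrite('pics/s1.png',np.vstack([a,b]))
E
```

```text
1.25 [ 0.46245714 -0.00846996  0.09726425] [-9.29959997e+01 -4.12771615e-02 -1.79996912e+02] -0.0003681080193234573 [ 0.27278089 -0.92547226  0.28421867]
```

View pics/s1.png

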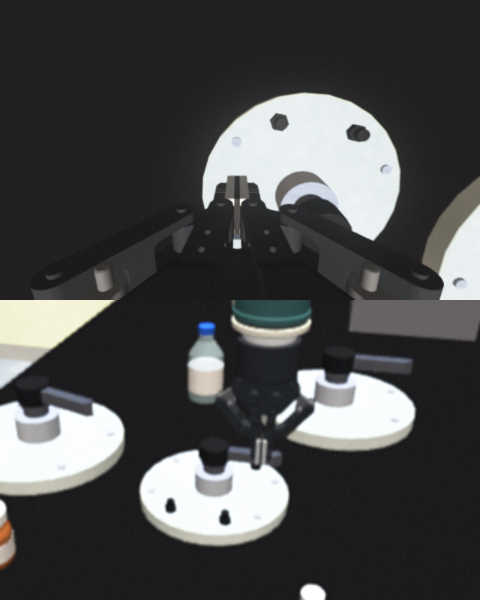

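The wrist view (top) and side view (bottom) show the shut fingertip behind the +y flank, with the arm still at about 183°. The hub is clear. Next I'll lower the tool, make contact and sweep.

Call:
{"api": "step_arm", "payload": {"series": [[0,0,0,0,0,0.022,0],[0,0,0,0,0,0.02,0],[0,0,0,0,0,0,0],[0,0,0,-0.01,0,0,0],[0,0,0,-0.008,0,0,0]]}}

```text
clock: 1.8
ee_pos: [0.4642, -0.0273, 0.0566]
eef_rot: [0.688, 0.726, 0.001, 0.001]
ft_force: [0.0, -1.1, 0.1]
finger_gap: -0.0004
gripper_force: 0.0
```

Call:
{"api": "step_arm", "payload": {"series": [[0,0,0,-0.004,0,0,0],[0,0,-4,-0.005,-0.001,0,0],[0,0,-6,-0.0074,-0.0014,0,0],[0,0,-8,-0.0099,-0.0018,0,0],[0,0,-8,-0.0099,-0.0018,0,0]]}}

```text
clock: 2.3
ee_pos: [0.4646, -0.0636, 0.0552]
eef_rot: [0.505, 0.863, 0.0, 0.0]
ft_force: [0.5, 2.4, 0.4]
finger_gap: 0.0001
gripper_force: 1.1
```

```bash
python3 - <<'E'
from h import *
g=grab('scene'); s=observe(); print(s['clock'],s['ee_pos'],R.from_quat(s['eef_rot']).as_euler('zyx',degrees=True)[0],s['ft_force'])
p=s['ee_pos']-np.array([.5345,-.0455,0]); print(np.hypot(*p[:2]),np.degrees(np.arctan2(p[1],p[0]))%360)
d=grab('side')
a=cv2.resize(g['color'][130:280,250:450],(400,300)); b=cv2.resize(d['color'][150:300,250:450],(400,300))
cv2.imwrite('pics/s2.png',np.hstack([a,b]))
E
```

```text
2.35 [ 0.46486268 -0.06457688  0.05518382] -119.8708274816683 [-1.30204339  0.13149183  1.31468351]
0.0722030748532147 195.32010370628396
```

View pics/s2.png

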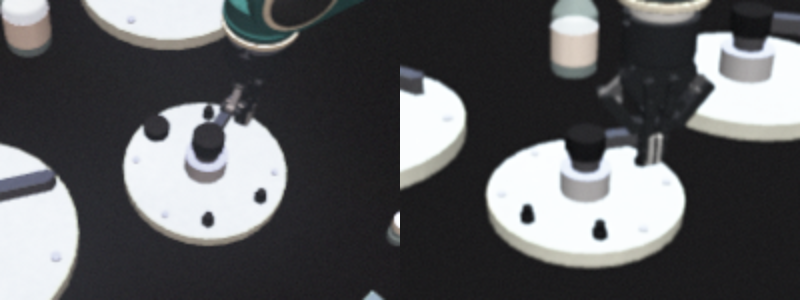

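In both views the fingertip is on the flank and the arm has turned. I'll continue the arc.

Call:
{"api": "step_arm", "payload": {"series": [[0,0,-8,-0.0099,-0.0018,0,0],[0,0,-8,-0.0099,-0.0018,0,0],[0,0,-8,-0.0099,-0.0018,0,0],[0,0,-8,-0.0099,-0.0018,0,0],[0,0,-8,-0.0099,-0.0018,0,0]]}}

```text
clock: 2.9
ee_pos: [0.4926, -0.1037, 0.0547]
eef_rot: [0.182, 0.983, 0.0, -0.0]
ft_force: [-2.3, 2.5, -0.6]
finger_gap: -0.0001
gripper_force: 1.2
```

Call:
{"api": "step_arm", "payload": {"series": [[0,0,-8,-0.0099,-0.0018,0,0],[0,0,-8,-0.0099,-0.0018,0,0],[0,0,-4,-0.005,-0.001,0,0],[0,0,-4,-0.005,-0.001,0,0],[0,0,0,0,0,0,0]]}}

```text
clock: 3.4
ee_pos: [0.5206, -0.1152, 0.0546]
eef_rot: [-0.025, 1.0, 0.0, 0.0]
ft_force: [-0.7, -0.6, 0.1]
finger_gap: -0.0
gripper_force: 0.0
```

```bash
cat > look.py <<'E'
from h import *
import sys
g=grab('scene'); s=observe(); print(s['clock'],s['ee_pos'],R.from_quat(s['eef_rot']).as_euler('zyx',degrees=True)[0],s['ft_force'])
p=s['ee_pos']-np.array([.5345,-.0455,0]); print(np.hypot(*p[:2]),np.degrees(np.arctan2(p[1],p[0]))%360)
d=grab('side')
a=cv2.resize(g['color'][160:260,290:420],(520,400),interpolation=2); b=cv2.resize(d['color'][180:300,280:400],(280,280))
b=np.vstack([b,np.zeros((120,280,3),'uint8')])
cv2.imwrite(f'pics/{sys.argv[1]}.png',np.hstack([a,b]))
for z,n in((.038,'cap'),(.084,'tiptop')): print('proj',n,proj(g,[.561,-.124,z]))
import pickle; pickle.dump((g,d),open(sys.argv[1]+'.pkl','wb'))
E
python3 look.py s3
```

```text
3.45 [ 0.52034808 -0.11515905  0.05456395] 177.28104005678142 [0.28097607 0.33542116 0.13309644]
0.07108206431582621 258.51609321545664
proj cap [328.13466412 192.94353315]
proj tiptop [328.58928463 182.45458015]
```

View pics/s3.png

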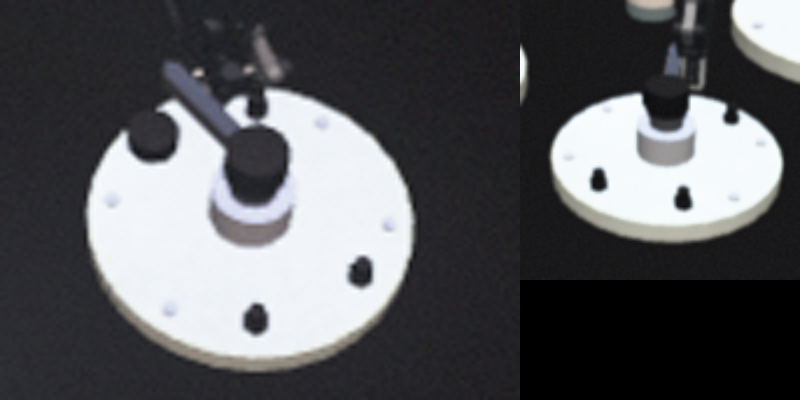

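The scene crop (left) shows the arm's point at crop (170,68), scene (332.5,177), and the wide cap at scene (328,193). The arm is still some degrees short.

```bash
python3 - <<'E'
from h import *
import pickle
g=pickle.load(open('s3.pkl','rb'))[0]
h=ray(g,354.7,198,.092); t=ray(g,332.5,177,.084); c=ray(g,328.1,193,.038)
a=lambda p,o:(np.degrees(np.arctan2(*(p-o)[1::-1]))%360, np.hypot(*(p-o)[:2]))
print(h,t,c); 
for o in (h,np.array([.536,-.045,0]),np.array([.5345,-.0455,0])): print(a(t,o),a(c,o))
# flank lines of arm: mask bluish-dark on plate
E
```

```text
[ 0.53519464 -0.04300651  0.092     ] [ 0.54244517 -0.1339613   0.084     ] [ 0.56118145 -0.12388908  0.038     ]
(np.float64(274.55774081144943), np.float64(0.09124331699263866)) (np.float64(287.8117245181144), np.float64(0.08495471473807527))
(np.float64(274.1437921672529), np.float64(0.08919446609763368)) (np.float64(287.7031191995744), np.float64(0.08281058018996647))
(np.float64(275.1322636179026), np.float64(0.08881738007451671)) (np.float64(288.79713733738225), np.float64(0.08280547964383102))
```

Call:
{"api": "step_arm", "payload": {"series": [[0,0,-4,-0.005,-0.001,0,0],[0,0,-4,-0.005,-0.001,0,0],[0,0,-3,-0.0037,-0.0007,0,0],[0,0,-2,-0.0025,-0.0005,0,0],[0,0,0,0,0,0,0]]}}

```text
clock: 4.0
ee_pos: [0.5365, -0.1161, 0.0544]
eef_rot: [-0.138, 0.99, 0.0, -0.0]
ft_force: [0.6, 1.1, -0.4]
finger_gap: 0.0004
gripper_force: 0.3
```

```bash
python3 look.py s4
```

```text
4.05 [ 0.53652013 -0.11614087  0.05441442] 164.19046338460285 [ 0.96452867  0.1406314  -0.32854188]
0.07066974583730015 271.63805034864674
proj cap [328.13466412 192.94353315]
proj tiptop [328.58928463 182.45458015]
```

View pics/s4.png

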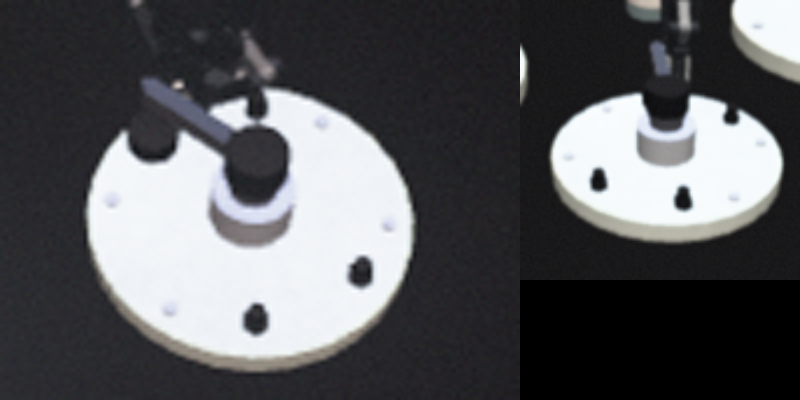

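The arm now lies over the cap, with its point at crop (147,85), scene (326.8,181.3). I'll check the angle before backing off.

```bash
python3 - <<'E'
from h import *
import pickle
g=pickle.load(open('s4.pkl','rb'))[0]
for o in (np.array([.5352,-.043]),np.array([.536,-.045]),np.array([.5345,-.0455])):
    t=ray(g,326.8,181.3,.084)[:2]-o; print(np.degrees(np.arctan2(t[1],t[0]))%360,np.hypot(*t))
    print([proj(g,[*(o+r*np.array([np.cos(a),np.sin(a)])),.084]).round(1) for a in (np.radians(287),) for r in (.025,.085,.094)])
E
```

```text
287.74626700273575 0.09098522872905612
[array([346.7, 194.6]), array([328.8, 182.2]), array([326.2, 180.4])]
287.64802203055007 0.08883668620896765
[array([346. , 194.1]), array([328.2, 181.8]), array([325.6, 180. ])]
288.6678328861949 0.08882904123268019
[array([346.4, 193.8]), array([328.5, 181.5]), array([325.9, 179.7])]
```

The tip is at about 288° and the cap at about 288°, so they match. I'll back off, lift and go towards the button.

Call:
{"api": "step_arm", "payload": {"series": [[0,0,0,0.015,0,0,0],[0,0,0,0.015,0,0,0],[0,0,0,0,0,-0.036,0],[0,0,0,0,0,-0.037,0],[0,0,0,0,0,-0.037,0]]}}

```text
clock: 4.6
ee_pos: [0.5063, -0.1248, 0.1657]
eef_rot: [-0.138, 0.99, -0.0, -0.0]
ft_force: [0.8, -0.4, 0.5]
finger_gap: -0.0002
gripper_force: 0.0
```

Call:
{"api": "step_arm", "payload": {"series": [[0,0,0,-0.016,0.0414,0,0],[0,0,0,-0.016,0.0414,0,0],[0,0,0,-0.016,0.0414,0,0],[0,0,0,-0.016,0.0414,0,0],[0,0,0,-0.016,0.0414,0,0]]}}

```text
clock: 5.1
ee_pos: [0.5265, 0.0975, 0.1645]
eef_rot: [-0.138, 0.99, -0.0, 0.0]
ft_force: [0.3, -0.1, 0.1]
finger_gap: -0.0001
gripper_force: 0.0
```

Call:
{"api": "step_arm", "payload": {"series": [[0,0,0,-0.016,0.0414,0,0],[0,0,0,-0.016,0.0414,0,0],[0,0,0,-0.016,0.0414,0,0],[0,0,0,-0.016,0.0414,0,0],[0,0,0,0,0,0,0]]}}

```text
clock: 5.6
ee_pos: [0.5426, 0.2764, 0.164]
eef_rot: [-0.14, 0.99, 0.0, -0.0]
ft_force: [-0.8, -0.6, -0.5]
finger_gap: 0.0002
gripper_force: 0.0
```

```bash
python3 - <<'E'
from h import *
import pickle
g=grab('scene'); w=grab('wrist'); s=observe(); pickle.dump((g,w,s),open('s5.pkl','wb'))
print(s['clock'],s['ee_pos'],R.from_quat(s['eef_rot']).as_matrix().round(3),s['ft_force'])
print(proj(w,[.4976,.2614,.067]))
a=cv2.resize(g['color'][160:260,290:420],(416,320),interpolation=2)
cv2.imwrite('pics/s5.png',np.hstack([a,cv2.resize(w['color'],None,fx=.6,fy=.8)]))
E
```

```text
5.7 [0.54281211 0.27309511 0.1640998 ] [[-0.961 -0.276 -0.   ]
 [-0.276  0.961 -0.   ]
 [ 0.001 -0.    -1.   ]] [-0.15605012  0.18112091 -0.4309117 ]
[314.8539361  147.19397293]
```

View pics/s5.png

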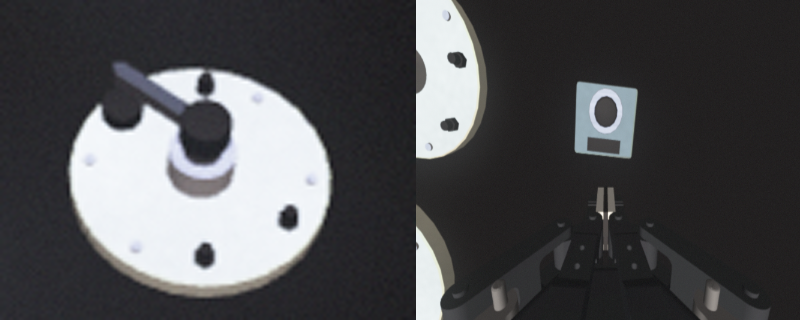

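The arm has stayed over the cap (left). The button shows in the wrist view (right) at full-resolution pixel (317,140).

```bash
python3 - <<'E'
from h import *
import pickle
g,w,s=pickle.load(open('s5.pkl','rb'))
m=(w['color'].max(2)<75).astype('uint8'); n,l,st,c=cv2.connectedComponentsWithStats(m); k=l[140,317]; print(st[k],c[k])
b=ray(w,*c[k],.067); print(b,w['range_z'][140,317],pt(w,317,140))
print((R.from_quat(s['eef_rot']).inv().apply(b-s['ee_pos'])).round(4))
h=ray(g,354.5,199,.092)
E
```

```text
[    0     0   583   400 36332] [122.54197402 171.36114169]
[0.5615484  0.11243428 0.067     ] 0.23603635 [0.49163852 0.26149752 0.06573198]
[ 0.0263 -0.1596  0.0972]
```

```bash
python3 - <<'E'
from h import *
import pickle
g,w,s=pickle.load(open('s5.pkl','rb'))
for G,(u0,v0),lab in((w,(317,140),'wrist'),(g,(446,292),'scene')):
    r=40 if lab=='wrist' else 16
    c=cv2.cvtColor(G['color'],6)[v0-r:v0+r,u0-r:u0+r]; print(lab,c[r,r-r:2*r:3])
    for T in (70,90,110):
        n,l,st,ce=cv2.connectedComponentsWithStats((c<T).astype('uint8')); k=l[r,r]; p=ce[k]+[u0-r,v0-r]
        b=ray(G,*p,.067); print(T,st[k],p,b.round(4),R.from_quat(s['eef_rot']).inv().apply(b-s['ee_pos']).round(4))
E
```

```text
wrist [171 170 167 166 211 220 220  79  70  71  72  74  71  73  72  72  69  70
  68  68 219 220 192 167 169 169 168]
70 [   0    2   80   78 5209] [315.95296602 140.60798618] [0.4923 0.2608 0.067 ] [0.0519 0.0022 0.0971]
90 [  21   21   37   38 1089] [316.01652893 139.28007346] [0.4912 0.2605 0.067 ] [0.053  0.0022 0.0971]
110 [  21   20   37   39 1122] [316.06238859 139.23172906] [0.4912 0.2606 0.067 ] [0.053  0.0023 0.0971]
scene [177 172 218  75  99  37 103  35 102  68  25]
70 [  7   0  25  24 373] [450.87399464 285.27077748] [0.4766 0.2541 0.067 ] [0.0688 0.0001 0.0971]
90 [  7   0  25  24 403] [450.52605459 285.67990074] [0.4779 0.2545 0.067 ] [0.0674 0.     0.0971]
110 [  6   0  26  24 445] [450.08089888 286.04269663] [0.4794 0.2546 0.067 ] [ 0.066  -0.0002  0.0971]
```

Call:
{"api": "step_arm", "payload": {"series": [[0,0,0,0.026,0.001,0,0],[0,0,0,0.026,0.001,0,0],[0,0,0,0,0,0.045,0],[0,0,0,0,0,0.045,0],[0,0,0,0,0,0,0]]}}

```text
clock: 6.2
ee_pos: [0.4902, 0.2581, 0.0692]
eef_rot: [-0.138, 0.99, -0.001, -0.004]
ft_force: [-0.4, -0.3, 0.9]
finger_gap: 0.0002
gripper_force: 0.0
```

Call:
{"api": "step_arm", "payload": {"series": [[0,0,0,0,0,0.004,0],[0,0,0,0,0,0.004,0],[0,0,0,0,0,0.002,0],[0,0,0,0,0,0,0]]}}

```text
clock: 6.6
ee_pos: [0.4936, 0.2611, 0.0655]
eef_rot: [-0.139, 0.99, 0.0, 0.001]
ft_force: [1.3, -1.2, 1.6]
finger_gap: -0.0
gripper_force: 0.9
```

Call:
{"api": "step_arm", "payload": {"series": [[0,0,0,0,0,0.002,0],[0,0,0,0,0,0.002,0],[0,0,0,0,0,0,0]]}}

```text
clock: 6.9
ee_pos: [0.4935, 0.2612, 0.061]
eef_rot: [-0.139, 0.99, 0.0, 0.001]
ft_force: [3.6, -1.6, 5.2]
finger_gap: 0.0001
gripper_force: 2.7
```

```bash
python3 - <<'E'
from h import *
for i in range(3): get_image('side'); s=observe(); print(s['ee_pos'],s['ft_force'])
E
```

```text
[0.49352005 0.26116055 0.06097909] [ 3.76400088 -1.5347409   6.52185198]
[0.49353821 0.26114467 0.06099932] [ 2.38684499 -0.90442083  6.6369195 ]
[0.49354859 0.26116108 0.06097955] [ 1.75638461 -0.74776876  6.30486988]
```

Call:
{"api": "step_arm", "payload": {"series": [[0,0,0,0,0,0.001,0],[0,0,0,0,0,0.001,0],[0,0,0,0,0,0,0]]}}

```text
clock: 7.35
ee_pos: [0.4937, 0.2613, 0.0606]
eef_rot: [-0.139, 0.99, 0.0, 0.001]
ft_force: [-5.8, -5.3, 23.7]
finger_gap: -0.0
gripper_force: 11.9
```

There is a hard stop at z = 0.0606, so the button is fully down. Now I'll release it and lift clear.

Call:
{"api": "step_arm", "payload": {"series": [[0,0,0,0,0,-0.004,0],[0,0,0,0,0,-0.01,0],[0,0,0,0,0,-0.045,0],[0,0,0,0,0,-0.045,0],[0,0,0,0,0,0,0]]}}

```text
clock: 7.85
ee_pos: [0.4947, 0.2619, 0.1691]
eef_rot: [-0.139, 0.99, 0.001, 0.004]
ft_force: [0.6, 0.6, -1.3]
finger_gap: 0.0001
gripper_force: 0.0
```

Call:
{"api": "step_arm", "payload": {"series": [[0,0,0,-0.04,0,0,0],[0,0,0,-0.04,0,0,0],[0,0,0,0,0,0,0],[0,0,0,0,0,0,0]]}}

```text
clock: 8.25
ee_pos: [0.5698, 0.283, 0.1612]
eef_rot: [-0.139, 0.99, -0.0, -0.001]
ft_force: [0.6, -0.1, -0.6]
finger_gap: -0.0001
gripper_force: 0.0
```

```bash
python3 - <<'E'
from h import *
g=grab('scene'); w=grab('wrist'); s=observe(); print(s['ee_pos'],s['ft_force'])
c=cv2.cvtColor(w['color'],6)
u,v=proj(w,[.4925,.261,.067]).astype(int); r=40; y0=max(v-r,0)
cc=c[y0:v+r,u-r:u+r]; n,l,st,ce=cv2.connectedComponentsWithStats((cc<90).astype('uint8')); k=l[v-y0,r]; p=ce[k]+[u-r,y0]
print(st[k],ray(w,*p,.067),pt(w,*p))
a=cv2.resize(g['color'],None,fx=.6,fy=.8); b=cv2.resize(g['color'][160:260,290:420],(416,320))
cv2.imwrite('pics/end.png',np.hstack([b,a]))
E
```

```text
[0.56920039 0.28289481 0.16211792] [-0.14826013 -0.0996126  -0.82204575]
[  21   19   39   41 1224] [0.49149148 0.26094677 0.067     ] [0.49145677 0.26093563 0.06644658]
```

View pics/end.png

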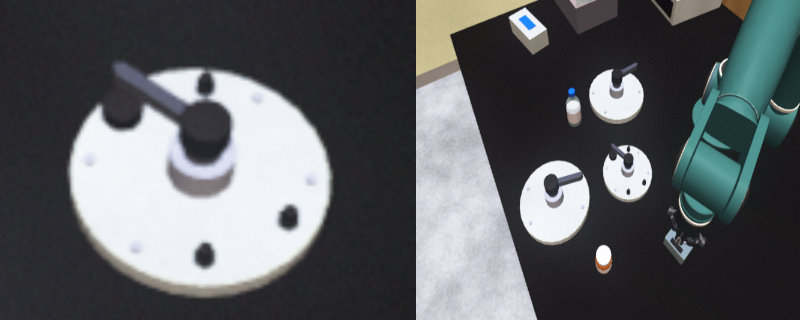

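The arm is still over the cap. The button is back up and the box hasn't moved (top at (0.4915, 0.261), height 0.066). The robot is clear, so I'm handing in.

```bash
python3 -c "from plant import *; print(job_done())"
```

```text
the job is handed in; nothing more can be done
None
```

The job is handed in: the selector arm rests over the wide cap, and after that the button was pressed to its stop and came back up; the judge's result was not shown.

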